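# Load the relay test fixture in rack order and latch it

### The job

Move the four relays from the coloured kit trays on the rack into the four nests of the test fixture, keeping the same order from left to right as the trays stand in, because the tester files its results by position. When all four sit flat in their nests, let go of them and then push the black knob down until the catch holds the plate down by itself, and take the gripper away.

Things in the scene. Friction and masses are not known exactly. Their poses are not given: they have to be found in the camera images.
- cap_red (a point): red plug-in relay, loose, about 80 g, 54 mm high: a red cap 34 (x) x 26 (y) x 44 mm on a black base 46 (x) x 34 (y) x 10 mm. The point is the middle of the cap, 34 mm above the relay's underside and 20 mm below its top; z up, y along the row as it stands in the rack. Grip the cap across its 34 mm (x): neighbours in the row are only 24 mm away in y.
- cap_yellow (a point): yellow plug-in relay, loose, about 80 g, 54 mm high: a yellow cap 34 (x) x 26 (y) x 44 mm on a black base 46 (x) x 34 (y) x 10 mm. The point is the middle of the cap, 34 mm above the relay's underside and 20 mm below its top; z up, y along the row as it stands in the rack. Grip the cap across its 34 mm (x): neighbours in the row are only 24 mm away in y.
- cap_blue (a point): blue plug-in relay, loose, about 80 g, 54 mm high: a blue cap 34 (x) x 26 (y) x 44 mm on a black base 46 (x) x 34 (y) x 10 mm. The point is the middle of the cap, 34 mm above the relay's underside and 20 mm below its top; z up, y along the row as it stands in the rack. Grip the cap across its 34 mm (x): neighbours in the row are only 24 mm away in y.
- cap_white (a point): white plug-in relay, loose, about 80 g, 54 mm high: a white cap 34 (x) x 26 (y) x 44 mm on a black base 46 (x) x 34 (y) x 10 mm. The point is the middle of the cap, 34 mm above the relay's underside and 20 mm below its top; z up, y along the row as it stands in the rack. Grip the cap across its 34 mm (x): neighbours in the row are only 24 mm away in y.
- tray_red: red kit tray, fixed, 64 (x) x 47 (y) x 11 mm with 2 mm floor and walls, one of four side by side along y on the rack rail; the red relay stands in it at the start. Origin at the centre of its underside, 10 mm above the bench; y is along the row, +y to the left as seen from the robot. The order of the trays in the row varies.
- tray_yellow: yellow kit tray, fixed, 64 (x) x 47 (y) x 11 mm with 2 mm floor and walls, one of four side by side along y on the rack rail; the yellow relay stands in it at the start. Origin at the centre of its underside, 10 mm above the bench; y is along the row, +y to the left as seen from the robot. The order of the trays in the row varies.
- tray_blue: blue kit tray, fixed, 64 (x) x 47 (y) x 11 mm with 2 mm floor and walls, one of four side by side along y on the rack rail; the blue relay stands in it at the start. Origin at the centre of its underside, 10 mm above the bench; y is along the row, +y to the left as seen from the robot. The order of the trays in the row varies.
- tray_white: white kit tray, fixed, 64 (x) x 47 (y) x 11 mm with 2 mm floor and walls, one of four side by side along y on the rack rail; the white relay stands in it at the start. Origin at the centre of its underside, 10 mm above the bench; y is along the row, +y to the left as seen from the robot. The order of the trays in the row varies.
- knob_top (a point): top centre of the black push knob (28 mm round, green disc) on the fixture's carrier plate; y along the plate, +y left seen from the robot. The plate's face is 62 mm below. Four nests at x = 0, y = +93, +43, -43, -93 mm from it: 39 (y) x 51 (x) mm at the bottom, with white guide strips 9 mm high all round leaning 4.5 mm outward. A seated relay's listed point is 28 mm below the knob top.
- carrier (a joint): how far the carrier plate is pushed down against its springs, in m: 0 = up, 0.016 = hard stop; the relays alone hardly sink it. Pushing the knob takes about 5 N at first and 12 N at the end. At about 0.0145 a spring catch (steel nose, red tab, at the back) snaps over the plate and holds it down by itself at 0.012 to 0.0145.
Mind the look-alikes: they are no part of the job. What is shaped like the part that bears cap_white but purple is not meant. There is more than one size of the part that bears cap_red; the job needs the smaller.

How it is judged (in metres and radians):
On the way, in this order (a step that is already met when the one before it is completed fails the run):
1. all four relays sit flat in the nests in the trays' left-to-right order, let go, with the carrier plate still up (x of cap_red in the frame of knob_top between -0.006 and 0.006 m and z of cap_red in the frame of knob_top between -0.0315 and -0.0245 m and angle between each of cap_red, cap_yellow, cap_blue, cap_white's own z axis and vertical below 0.1 rad and (y of cap_red in the frame of knob_top between 0.087 and 0.099 m or y of cap_red in the frame of knob_top between 0.037 and 0.049 m or y of cap_red in the frame of knob_top between -0.049 and -0.037 m or y of cap_red in the frame of knob_top between -0.099 and -0.087 m) and x of cap_yellow in the frame of knob_top between -0.006 and 0.006 m and z of cap_yellow in the frame of knob_top between -0.0315 and -0.0245 m and (y of cap_yellow in the frame of knob_top between 0.087 and 0.099 m or y of cap_yellow in the frame of knob_top between 0.037 and 0.049 m or y of cap_yellow in the frame of knob_top between -0.049 and -0.037 m or y of cap_yellow in the frame of knob_top between -0.099 and -0.087 m) and x of cap_blue in the frame of knob_top between -0.006 and 0.006 m and z of cap_blue in the frame of knob_top between -0.0315 and -0.0245 m and (y of cap_blue in the frame of knob_top between 0.087 and 0.099 m or y of cap_blue in the frame of knob_top between 0.037 and 0.049 m or y of cap_blue in the frame of knob_top between -0.049 and -0.037 m or y of cap_blue in the frame of knob_top between -0.099 and -0.087 m) and x of cap_white in the frame of knob_top between -0.006 and 0.006 m and z of cap_white in the frame of knob_top between -0.0315 and -0.0245 m and (y of cap_white in the frame of knob_top between 0.087 and 0.099 m or y of cap_white in the frame of knob_top between 0.037 and 0.049 m or y of cap_white in the frame of knob_top between -0.049 and -0.037 m or y of cap_white in the frame of knob_top between -0.099 and -0.087 m) and ((y of tray_red in the frame of tray_yellow above 0 m and ((y of cap_red in the frame of knob_top above 0.068 m and y of cap_yellow in the frame of knob_top below 0.068 m) or (y of cap_red in the frame of knob_top above 0 m and y of cap_yellow in the frame of knob_top below 0 m) or (y of cap_red in the frame of knob_top above -0.068 m and y of cap_yellow in the frame of knob_top below -0.068 m))) or (y of tray_red in the frame of tray_yellow below 0 m and ((y of cap_yellow in the frame of knob_top above 0.068 m and y of cap_red in the frame of knob_top below 0.068 m) or (y of cap_yellow in the frame of knob_top above 0 m and y of cap_red in the frame of knob_top below 0 m) or (y of cap_yellow in the frame of knob_top above -0.068 m and y of cap_red in the frame of knob_top below -0.068 m)))) and ((y of tray_red in the frame of tray_blue above 0 m and ((y of cap_red in the frame of knob_top above 0.068 m and y of cap_blue in the frame of knob_top below 0.068 m) or (y of cap_red in the frame of knob_top above 0 m and y of cap_blue in the frame of knob_top below 0 m) or (y of cap_red in the frame of knob_top above -0.068 m and y of cap_blue in the frame of knob_top below -0.068 m))) or (y of tray_red in the frame of tray_blue below 0 m and ((y of cap_blue in the frame of knob_top above 0.068 m and y of cap_red in the frame of knob_top below 0.068 m) or (y of cap_blue in the frame of knob_top above 0 m and y of cap_red in the frame of knob_top below 0 m) or (y of cap_blue in the frame of knob_top above -0.068 m and y of cap_red in the frame of knob_top below -0.068 m)))) and ((y of tray_red in the frame of tray_white above 0 m and ((y of cap_red in the frame of knob_top above 0.068 m and y of cap_white in the frame of knob_top below 0.068 m) or (y of cap_red in the frame of knob_top above 0 m and y of cap_white in the frame of knob_top below 0 m) or (y of cap_red in the frame of knob_top above -0.068 m and y of cap_white in the frame of knob_top below -0.068 m))) or (y of tray_red in the frame of tray_white below 0 m and ((y of cap_white in the frame of knob_top above 0.068 m and y of cap_red in the frame of knob_top below 0.068 m) or (y of cap_white in the frame of knob_top above 0 m and y of cap_red in the frame of knob_top below 0 m) or (y of cap_white in the frame of knob_top above -0.068 m and y of cap_red in the frame of knob_top below -0.068 m)))) and ((y of tray_yellow in the frame of tray_blue above 0 m and ((y of cap_yellow in the frame of knob_top above 0.068 m and y of cap_blue in the frame of knob_top below 0.068 m) or (y of cap_yellow in the frame of knob_top above 0 m and y of cap_blue in the frame of knob_top below 0 m) or (y of cap_yellow in the frame of knob_top above -0.068 m and y of cap_blue in the frame of knob_top below -0.068 m))) or (y of tray_yellow in the frame of tray_blue below 0 m and ((y of cap_blue in the frame of knob_top above 0.068 m and y of cap_yellow in the frame of knob_top below 0.068 m) or (y of cap_blue in the frame of knob_top above 0 m and y of cap_yellow in the frame of knob_top below 0 m) or (y of cap_blue in the frame of knob_top above -0.068 m and y of cap_yellow in the frame of knob_top below -0.068 m)))) and ((y of tray_yellow in the frame of tray_white above 0 m and ((y of cap_yellow in the frame of knob_top above 0.068 m and y of cap_white in the frame of knob_top below 0.068 m) or (y of cap_yellow in the frame of knob_top above 0 m and y of cap_white in the frame of knob_top below 0 m) or (y of cap_yellow in the frame of knob_top above -0.068 m and y of cap_white in the frame of knob_top below -0.068 m))) or (y of tray_yellow in the frame of tray_white below 0 m and ((y of cap_white in the frame of knob_top above 0.068 m and y of cap_yellow in the frame of knob_top below 0.068 m) or (y of cap_white in the frame of knob_top above 0 m and y of cap_yellow in the frame of knob_top below 0 m) or (y of cap_white in the frame of knob_top above -0.068 m and y of cap_yellow in the frame of knob_top below -0.068 m)))) and ((y of tray_blue in the frame of tray_white above 0 m and ((y of cap_blue in the frame of knob_top above 0.068 m and y of cap_white in the frame of knob_top below 0.068 m) or (y of cap_blue in the frame of knob_top above 0 m and y of cap_white in the frame of knob_top below 0 m) or (y of cap_blue in the frame of knob_top above -0.068 m and y of cap_white in the frame of knob_top below -0.068 m))) or (y of tray_blue in the frame of tray_white below 0 m and ((y of cap_white in the frame of knob_top above 0.068 m and y of cap_blue in the frame of knob_top below 0.068 m) or (y of cap_white in the frame of knob_top above 0 m and y of cap_blue in the frame of knob_top below 0 m) or (y of cap_white in the frame of knob_top above -0.068 m and y of cap_blue in the frame of knob_top below -0.068 m)))) and contact force between the fingers and relay_red below 0.1 N and contact force between the fingers and relay_yellow below 0.1 N and contact force between the fingers and relay_blue below 0.1 N and contact force between the fingers and relay_white below 0.1 N and value of joint carrier below 0.006 m), for 0.2 s.
2. the fingers push the carrier plate down by its knob (value of joint carrier above 0.0115 m and contact force between the fingers and carrier above 1 N), for 0.05 s.
At the end, for the whole second after the job is handed in: Each relay upright (0.1 rad) in a nest of its own, within 6 mm of its centre and 3.5 mm of seated height, in the same left-to-right order as the trays of their colours; the catch holds the carrier plate at least 11.5 mm down, gripper off; all released and at rest (x of cap_red in the frame of knob_top between -0.006 and 0.006 m and z of cap_red in the frame of knob_top between -0.0315 and -0.0245 m and angle between each of cap_red, cap_yellow, cap_blue, cap_white's own z axis and vertical below 0.1 rad and (y of cap_red in the frame of knob_top between 0.087 and 0.099 m or y of cap_red in the frame of knob_top between 0.037 and 0.049 m or y of cap_red in the frame of knob_top between -0.049 and -0.037 m or y of cap_red in the frame of knob_top between -0.099 and -0.087 m) and x of cap_yellow in the frame of knob_top between -0.006 and 0.006 m and z of cap_yellow in the frame of knob_top between -0.0315 and -0.0245 m and (y of cap_yellow in the frame of knob_top between 0.087 and 0.099 m or y of cap_yellow in the frame of knob_top between 0.037 and 0.049 m or y of cap_yellow in the frame of knob_top between -0.049 and -0.037 m or y of cap_yellow in the frame of knob_top between -0.099 and -0.087 m) and x of cap_blue in the frame of knob_top between -0.006 and 0.006 m and z of cap_blue in the frame of knob_top between -0.0315 and -0.0245 m and (y of cap_blue in the frame of knob_top between 0.087 and 0.099 m or y of cap_blue in the frame of knob_top between 0.037 and 0.049 m or y of cap_blue in the frame of knob_top between -0.049 and -0.037 m or y of cap_blue in the frame of knob_top between -0.099 and -0.087 m) and x of cap_white in the frame of knob_top between -0.006 and 0.006 m and z of cap_white in the frame of knob_top between -0.0315 and -0.0245 m and (y of cap_white in the frame of knob_top between 0.087 and 0.099 m or y of cap_white in the frame of knob_top between 0.037 and 0.049 m or y of cap_white in the frame of knob_top between -0.049 and -0.037 m or y of cap_white in the frame of knob_top between -0.099 and -0.087 m) and ((y of tray_red in the frame of tray_yellow above 0 m and ((y of cap_red in the frame of knob_top above 0.068 m and y of cap_yellow in the frame of knob_top below 0.068 m) or (y of cap_red in the frame of knob_top above 0 m and y of cap_yellow in the frame of knob_top below 0 m) or (y of cap_red in the frame of knob_top above -0.068 m and y of cap_yellow in the frame of knob_top below -0.068 m))) or (y of tray_red in the frame of tray_yellow below 0 m and ((y of cap_yellow in the frame of knob_top above 0.068 m and y of cap_red in the frame of knob_top below 0.068 m) or (y of cap_yellow in the frame of knob_top above 0 m and y of cap_red in the frame of knob_top below 0 m) or (y of cap_yellow in the frame of knob_top above -0.068 m and y of cap_red in the frame of knob_top below -0.068 m)))) and ((y of tray_red in the frame of tray_blue above 0 m and ((y of cap_red in the frame of knob_top above 0.068 m and y of cap_blue in the frame of knob_top below 0.068 m) or (y of cap_red in the frame of knob_top above 0 m and y of cap_blue in the frame of knob_top below 0 m) or (y of cap_red in the frame of knob_top above -0.068 m and y of cap_blue in the frame of knob_top below -0.068 m))) or (y of tray_red in the frame of tray_blue below 0 m and ((y of cap_blue in the frame of knob_top above 0.068 m and y of cap_red in the frame of knob_top below 0.068 m) or (y of cap_blue in the frame of knob_top above 0 m and y of cap_red in the frame of knob_top below 0 m) or (y of cap_blue in the frame of knob_top above -0.068 m and y of cap_red in the frame of knob_top below -0.068 m)))) and ((y of tray_red in the frame of tray_white above 0 m and ((y of cap_red in the frame of knob_top above 0.068 m and y of cap_white in the frame of knob_top below 0.068 m) or (y of cap_red in the frame of knob_top above 0 m and y of cap_white in the frame of knob_top below 0 m) or (y of cap_red in the frame of knob_top above -0.068 m and y of cap_white in the frame of knob_top below -0.068 m))) or (y of tray_red in the frame of tray_white below 0 m and ((y of cap_white in the frame of knob_top above 0.068 m and y of cap_red in the frame of knob_top below 0.068 m) or (y of cap_white in the frame of knob_top above 0 m and y of cap_red in the frame of knob_top below 0 m) or (y of cap_white in the frame of knob_top above -0.068 m and y of cap_red in the frame of knob_top below -0.068 m)))) and ((y of tray_yellow in the frame of tray_blue above 0 m and ((y of cap_yellow in the frame of knob_top above 0.068 m and y of cap_blue in the frame of knob_top below 0.068 m) or (y of cap_yellow in the frame of knob_top above 0 m and y of cap_blue in the frame of knob_top below 0 m) or (y of cap_yellow in the frame of knob_top above -0.068 m and y of cap_blue in the frame of knob_top below -0.068 m))) or (y of tray_yellow in the frame of tray_blue below 0 m and ((y of cap_blue in the frame of knob_top above 0.068 m and y of cap_yellow in the frame of knob_top below 0.068 m) or (y of cap_blue in the frame of knob_top above 0 m and y of cap_yellow in the frame of knob_top below 0 m) or (y of cap_blue in the frame of knob_top above -0.068 m and y of cap_yellow in the frame of knob_top below -0.068 m)))) and ((y of tray_yellow in the frame of tray_white above 0 m and ((y of cap_yellow in the frame of knob_top above 0.068 m and y of cap_white in the frame of knob_top below 0.068 m) or (y of cap_yellow in the frame of knob_top above 0 m and y of cap_white in the frame of knob_top below 0 m) or (y of cap_yellow in the frame of knob_top above -0.068 m and y of cap_white in the frame of knob_top below -0.068 m))) or (y of tray_yellow in the frame of tray_white below 0 m and ((y of cap_white in the frame of knob_top above 0.068 m and y of cap_yellow in the frame of knob_top below 0.068 m) or (y of cap_white in the frame of knob_top above 0 m and y of cap_yellow in the frame of knob_top below 0 m) or (y of cap_white in the frame of knob_top above -0.068 m and y of cap_yellow in the frame of knob_top below -0.068 m)))) and ((y of tray_blue in the frame of tray_white above 0 m and ((y of cap_blue in the frame of knob_top above 0.068 m and y of cap_white in the frame of knob_top below 0.068 m) or (y of cap_blue in the frame of knob_top above 0 m and y of cap_white in the frame of knob_top below 0 m) or (y of cap_blue in the frame of knob_top above -0.068 m and y of cap_white in the frame of knob_top below -0.068 m))) or (y of tray_blue in the frame of tray_white below 0 m and ((y of cap_white in the frame of knob_top above 0.068 m and y of cap_blue in the frame of knob_top below 0.068 m) or (y of cap_white in the frame of knob_top above 0 m and y of cap_blue in the frame of knob_top below 0 m) or (y of cap_white in the frame of knob_top above -0.068 m and y of cap_blue in the frame of knob_top below -0.068 m)))) and contact force between the fingers and relay_red below 0.1 N and contact force between the fingers and relay_yellow below 0.1 N and contact force between the fingers and relay_blue below 0.1 N and contact force between the fingers and relay_white below 0.1 N and linear speed of each of relay_red, relay_yellow, relay_blue, relay_white below 0.02 m/s and value of joint carrier above 0.0115 m and contact force between the fingers and carrier below 0.1 N and linear speed of carrier below 0.01 m/s); the robot touches nothing.
It also fails if it takes over 112 s, if anything falls off the work surface, if the arm or the gripper's body presses on something with over 40 N, if the wrist force passes 120 N, or if a joint passes its speed limit or range.

### The arm

A 7-joint arm with a two-finger parallel gripper is mounted at the origin on a cart in front of the work surface, level with it; the furniture and walls round the work are solid. World frame = base frame: x ahead of the robot, y to its left, z up, the work surface at z = 0. Lengths are in m, angles in degrees, forces in N, time in s.
With the tool pointing down it reaches from about 0.425 to 0.875 m from the base axis. Payload 4.7 kg.
Tool frame: the origin (TCP) lies at the very end of the fingers, on their centre line; the grasp point (between the pads) lies 19 mm behind it; z points along the fingers, y is the line along which they close (so a half turn about z gives the same grasp; the last joint's range is limited). The gripper opens to 87 mm and grips with 3 to 60 N. Pads are 19 mm wide; open, the fingers measure 117 mm over their backs; the gripper's body (75 mm by 190 mm) begins 51 mm behind the grasp point.
Start: joints at [64.234, 18.392, -4.016, 83.108, 1.295, 78.541, -3.26], TCP at [0.291, -0.581, 0.223] pointing down, gripper open.
Joint ranges: [-163.93, 163.93], [-17.29, 119.83], [-79.2, 71.16], [3.27, 140.29], [-89.18, 269.18], [5.43, 117.66], [-154.24, 154.24]. Speed limits (degrees/s): [147.25, 147.25, 180, 180, 180, 180, 180].

### API

Orientations are given as [roll, pitch, yaw] about the fixed x, y, z axes, in that order (R = Rz(yaw) Ry(pitch) Rx(roll)).
In Python, from cell import telemetry, cams, env gives the robot as it stands.
- The arm moves only by the tool arm_command, never from a script. Its argument "series" is text: rows parted by semicolons, each of 5 numbers parted by spaces: the shift along the tool's x, y, z in mm, then the turn about the tool's z in rad, then the closure in counts, from 0 (fully open) to 255 (shut). A call has 1 to 20 rows; each row shifts and turns the commanded pose from where the row before left it, along the tool's axes as they then stand; what a row does not reach is not made up. A row lasts 1/12 s, in which the tool goes at most 41.7 mm and 7.16 degrees, less where a joint would pass 70% of its speed; a pose out of reach is approached as far as the arm can. A call is refused whole if a number of a shift passes 41.7 or a number of a turn 0.125, either way. A call with a gripper value outside its range is refused whole. The fingers move at their own pace and stop on an object; "squeeze" is the grip in N (left out, the last holds). Time passes only in rows, so rows that do not move let the fingers close. It gives the time, the measured TCP pose, the force, the opening and the grip force at its end, in the units of the state.
- telemetry.get_obs(): the state, without advancing time (a new reading comes with each control period).
- cams.read_camera(name): name is "scene" or "side" or "wrist"; returns the picture (480x640x3 uint8, blue, green, red); there is no depth.
- cams.calibration(name): a dict with "K" (3x3 intrinsics, pixels), "origin" and "rotation" of the camera in the world; the wrist camera has in their place "hand_eye" (4x4, takes a point from camera to tool coordinates, whose origin is the TCP and whose axes are the flange's). Camera axes: x right, y down, z forward; pixel columns grow to the right and rows downward; lengths in m; the calibration is good to about 2 mm. A picture is of the moment at which its call begins: read the wrist's pose just before it. calibration takes no time and is no camera call.
- env.sign_off(): hands the job in; it is judged then, once.
The state is a dict: "time_s": time; "qpos": joint angles; "joint_velocities": joint speeds; "effort": joint torques, N m; "tool_pos": TCP position; "tool_rot": TCP orientation; "force": force on the tool from outside, world axes, zero at the start; "wrist_torque": the same for the moment, N m; "grip_width": finger opening in m; "grasp_force": force on a finger pad.
Only numpy, scipy, OpenCV 4.12 (cv2) and the standard library are available. Lean on these libraries where they do the work, as an engineer would, in place of code of your own. Each camera call takes 0.05 s, during which the arm holds its last target. There are 200 camera calls.

## Working session

There is one attempt and no reset: what is moved stays moved. The work goes in short steps, Python scripts to look and compute and a tool call to move; the robot and the scene stay as the last step left them, time stands still between calls to the robot, and variables do not carry over. Pictures are saved under pics/ and viewed, at most 14 in all, crops included, and the job is handed in when it is done.

Besides the shell and the picture viewer there is one more tool, called as a command line: name --argument value ..., lists and objects as JSON in quotes. arm_command: Moves the arm, as the interface text tells. Its arguments: {"type":"object","properties":{"series":{"type":"string"},"squeeze":{"type":"number"}},"required":["series"]}

```bash
mkdir -p pics; ls; python3 - <<'E'
from cell import telemetry, cams, env
import cv2
o=telemetry.get_obs(); print({k:o[k] for k in('time_s','tool_pos','tool_rot','grip_width','force')})
for n in('scene','side','wrist'):
    cv2.imwrite(f'pics/{n}0.png',cams.read_camera(n)); print(n,cams.calibration(n))
E
```

```text
pics
{'time_s': 0.0, 'tool_pos': array([ 0.29052683, -0.58085563,  0.22148957]), 'tool_rot': array([-1.79893767e+02,  4.37145727e-03,  2.65788798e+01]), 'grip_width': 0.08716744278451846, 'force': array([ 0.55374349, -0.58452988,  0.24422352])}
scene {'K': array([[556.94815419,   0.        , 316.55510011],
       [  0.        , 556.94815419, 244.74914289],
       [  0.        ,   0.        ,   1.        ]]), 'origin': array([-0.34080626,  0.61616744,  0.95837545]), 'rotation': array([-130.72078352,   -1.02119878, -121.05144661])}
side {'K': array([[557.30665629,   0.        , 323.90243542],
       [  0.        , 557.30665629, 228.10689306],
       [  0.        ,   0.        ,   1.        ]]), 'origin': array([0.20242964, 1.43376488, 0.88704423]), 'rotation': array([-120.88212797,    0.90524685, -167.70174217])}
wrist {'K': array([[375.68024635,   0.        , 321.92412877],
       [  0.        , 375.68024635, 240.67390178],
       [  0.        ,   0.        ,   1.        ]]), 'hand_eye': array([[-8.92544876e-04, -9.55305361e-01, -2.95619468e-01,
         8.18898465e-02],
       [ 9.99999600e-01, -8.36650449e-04, -3.15567373e-04,
        -6.96706823e-04],
       [ 5.41330425e-05, -2.95619632e-01,  9.55305726e-01,
        -1.62416135e-01],
       [ 0.00000000e+00,  0.00000000e+00,  0.00000000e+00,
         1.00000000e+00]])}
```

View pics/scene0.png

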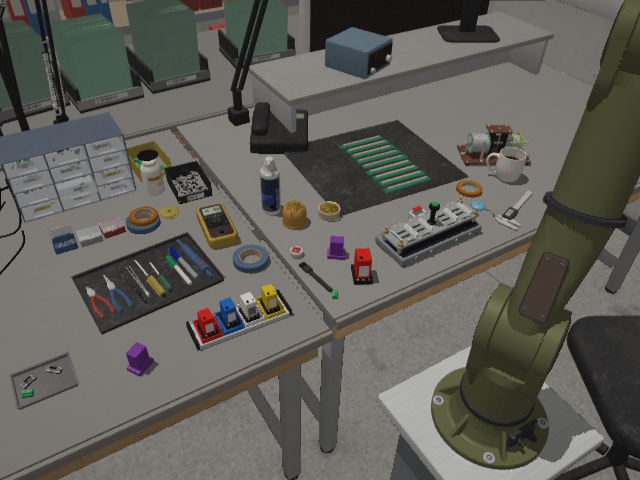

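View pics/side0.png

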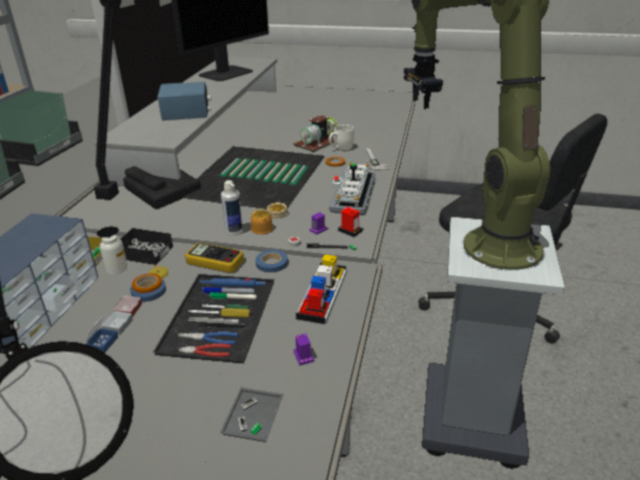

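The scene picture shows the rack with red (207,325), blue (228,314), white (248,306) and yellow (269,298) relays. The fixture is at (428,232), its knob at (434,207).

The look-alikes are a free-standing red relay at (362,265), probably the larger size, and purple ones at (338,247) and (138,358). I choose the four in the rack, and will check with a crop and sizes.

```bash
cat > h.py <<'E'
import numpy as np, cv2
from scipy.spatial.transform import Rotation as R
from cell import telemetry, cams, env
def cam(n):
    c=cams.calibration(n); 
    if n!='wrist': return c['K'],np.array(c['origin']),R.from_euler('xyz',c['rotation'],degrees=True).as_matrix()
    o=telemetry.get_obs(); T=np.eye(4); T[:3,:3]=R.from_euler('xyz',o['tool_rot'],degrees=True).as_matrix(); T[:3,3]=o['tool_pos']
    H=T@c['hand_eye']; return c['K'],H[:3,3],H[:3,:3]
def ray(C,uv):
    K,o,r=C; return r@np.linalg.solve(K,[uv[0],uv[1],1.])
def onz(C,uv,z):
    d=ray(C,uv); return C[1]+d*(z-C[1][2])/d[2]
def two(C1,u1,C2,u2):
    d1,d2=[x/np.linalg.norm(x) for x in(ray(C1,u1),ray(C2,u2))]
    s=np.linalg.lstsq(np.c_[d1,-d2],C2[1]-C1[1],rcond=None)[0]
    a,b=C1[1]+s[0]*d1,C2[1]+s[1]*d2; return (a+b)/2,np.linalg.norm(a-b)
HUE={'red':((0,150,90),(6,255,255)),'blue':((102,120,70),(118,255,255)),'yellow':((20,150,120),(32,255,255)),
 'purple':((130,100,50),(155,255,255)),'green':((45,90,50),(85,255,255))}
def blobs(im,name,amin=40):
    h=cv2.cvtColor(im,cv2.COLOR_BGR2HSV); m=cv2.inRange(h,*HUE[name])
    n,l,s,c=cv2.connectedComponentsWithStats(m)
    return [(c[i].round(1),s[i]) for i in range(1,n) if s[i][4]>=amin]
E
python3 - <<'E'
from h import *
for n in('scene','side'):
    im=cv2.imread(f'pics/{n}0.png'); C=cam(n)
    for k in('red','blue','yellow','purple','green'):
        for c,s in blobs(im,k,25):
            if c[1]>150: print(n,k,c,s,onz(C,c,.046).round(3))
im=cv2.imread('pics/scene0.png'); C=cam('scene')
for uv in((434,207),): print('knob',onz(C,uv,.1))
a=cv2.resize(im[180:365,180:340],None,fx=3,fy=3,interpolation=2); b=cv2.resize(im[180:365,340:500],None,fx=3.2,fy=3,interpolation=2)
cv2.imwrite('pics/crop1.png',np.hstack([a[:,:390],b[:,:400]]) if 0 else cv2.resize(im[180:365,180:500],None,fx=2.5,fy=2.5,interpolation=2))
E
```

```text
scene red [416.7 208.3] [412 206  10   6  33] [ 0.553 -0.261  0.046]
scene red [361.9 259.8] [354 248  18  30 344] [ 0.456 -0.012  0.046]
scene red [100.7 304.8] [ 91 295  24  23 145] [0.622 0.574 0.046]
scene red [206.4 324.1] [193 308  30  35 439] [0.453 0.395 0.046]
scene blue [268.5 200.5] [264 196   9   8  44] [0.785 0.074 0.046]
scene blue [173.8 253.1] [169 247  12  14  82] [0.706 0.375 0.046]
scene blue [197.7 263. ] [182 248  30  29 142] [0.644 0.338 0.046]
scene blue [118.8 299.9] [111 289  21  23 115] [0.617 0.536 0.046]
scene blue [227.5 315.7] [215 298  29  37 444] [0.453 0.346 0.046]
scene yellow [290.8 206.7] [285 202  11  11  48] [0.73  0.034 0.046]
scene yellow [214.7 227.3] [197 204  39  37 204] [0.75  0.249 0.046]
scene yellow [324.9 207.7] [321 204   9   8  32] [ 0.68  -0.044  0.046]
scene yellow [153.9 286.6] [147 278  17  18  62] [0.619 0.455 0.046]
scene yellow [266.  296.4] [256 284  21  33 232] [0.463 0.247 0.046]
scene purple [336.2 248. ] [327 236  18  24 335] [0.524 0.019 0.046]
scene purple [138.2 358.7] [126 342  28  34 572] [0.437 0.549 0.046]
scene gre
[... 2065 characters left out ...]
158  21  19  69] [ 0.937 -0.282  0.046]
side green [243.9 168.8] [228 159  30  19 142] [ 0.886 -0.29   0.046]
side green [261.2 170. ] [245 160  31  20 158] [ 0.822 -0.291  0.046]
side green [277.2 173.4] [262 163  30  20 149] [ 0.757 -0.274  0.046]
side green [290.8 174.2] [280 164  21  20  83] [ 0.708 -0.277  0.046]
side green [298.9 176.3] [289 166  19  19  79] [ 0.676 -0.265  0.046]
side green [ 95.6 251.6] [ 92 247   8  11  45] [1.112 0.306 0.046]
side green [218.  295.4] [209 293  18   6  98] [0.702 0.426 0.046]
side green [236.1 306.2] [227 305  21   3  50] [0.644 0.457 0.046]
side green [255.5 428.6] [251 423  10  12  69] [0.486 0.788 0.046]
knob [ 0.48270753 -0.25139225  0.1       ]
```

View pics/crop1.png

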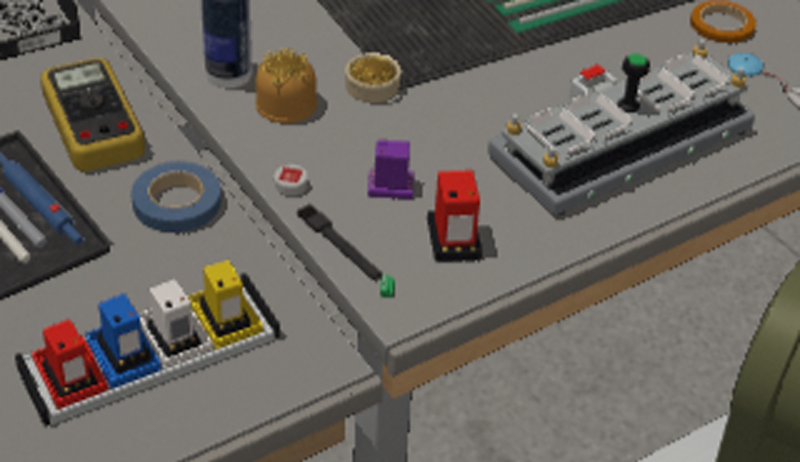

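The crop confirms the choice: in the tray row, left to right, are red, blue, white and yellow. The lone red relay at scene (362,265) is the taller one. I'll turn the tool to yaw 90 and look at the fixture from above.

arm_command --series "0 0 0 -0.123 0;0 0 0 -0.123 0;0 0 0 -0.123 0;0 0 0 -0.123 0;0 0 0 -0.123 0;0 0 0 -0.123 0;0 0 0 -0.123 0;0 0 0 -0.123 0;0 0 0 -0.123 0;30 18 -3 0 0;30 18 -3 0 0;30 18 -3 0 0;30 18 -3 0 0;30 18 -3 0 0;30 18 -3 0 0;30 18 -3 0 0;30 18 -3 0 0;30 18 -3 0 0;30 18 -3 0 0;30 18 -3 0 0" --squeeze 20

```text
time_s: 1.82
tool_pos: [0.4892, -0.2497, 0.2556]
tool_rot: [-180.0, 0.0, 90.0]
force: [-0.0, -1.2, -0.6]
grip_width: 0.0869
grasp_force: 0.0
```

```bash
python3 - <<'E'
from h import *
o=telemetry.get_obs(); print(o['time_s'],o['tool_pos'],o['tool_rot'],o['qpos'])
C=cam('wrist'); im=cams.read_camera('wrist'); cv2.imwrite('pics/w1.png',im)
for k in('green','red'):
  for c,s in blobs(im,k,15): print(k,c,s,onz(C,c,.1).round(4))
E
```

```text
1.8167 [ 0.48917091 -0.24973113  0.25559311] [-1.79985505e+02  1.70783090e-02  8.99941650e+01] [ 49.19100077   6.77078927 -27.02003415  93.98701367   3.13937085
  79.99711535  21.78088   ]
green [316.  219.4] [303 205  26  32 572] [ 0.4839 -0.2465  0.1   ]
green [501.4 271.5] [ 481  216   44  121 1598] [ 0.6523 -0.2954  0.1   ]
green [534.1 260.7] [ 516  222   41   83 1060] [ 0.6803 -0.285   0.1   ]
green [562.8 261.1] [ 544  223   42   82 1057] [ 0.7062 -0.2854  0.1   ]
green [591.8 258.5] [ 573  222   43   83 1012] [ 0.7318 -0.2829  0.1   ]
green [618.7 266.8] [601 230  39  75 783] [ 0.7579 -0.291   0.1   ]
green [631.5 270.7] [621 246  19  56  95] [ 0.7704 -0.2948  0.1   ]
green [595.9 289.1] [591 272  11  33  44] [ 0.742 -0.313  0.1  ]
green [636.5 292.4] [631 277   9  25 124] [ 0.7803 -0.3164  0.1   ]
red [377.3 205.5] [371 194  13  22 236] [ 0.5368 -0.2342  0.1   ]
```

View pics/w1.png

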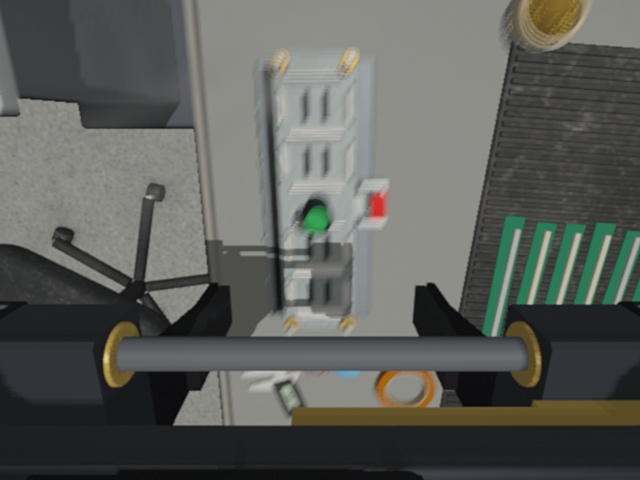

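The picture is slightly blurred. It shows the fixture with its knob at (316,219) and four nests along image columns 315–325, nearly aligned with y. I'll move a little to settle and see all of it.

arm_command --series "-15 0 -12 0 0;-15 0 -12 0 0;-10 0 -6 0 0;0 0 0 0 0;0 0 0 0 0;0 0 0 0 0;0 0 0 0 0"

```text
time_s: 2.45
tool_pos: [0.4885, -0.2903, 0.2847]
tool_rot: [-179.9, -0.1, 90.1]
force: [-0.2, -0.4, 0.5]
grip_width: 0.0872
grasp_force: 0.0
```

```bash
python3 - <<'E'
from h import *
o=telemetry.get_obs(); print(o['time_s'],o['tool_pos'],o['tool_rot'])
C=cam('wrist'); im=cams.read_camera('wrist'); cv2.imwrite('pics/w2.png',im)
g=min(blobs(im,'green',200),key=lambda b:abs(b[0][0]-318)); print(g)
for z in(.08,.09,.1,.11): print(z,onz(C,g[0],z).round(4))
S=cam('scene'); print('tri',two(C,g[0],S,(434.7,203.9)))
cv2.imwrite('pics/w2c.png',cv2.resize(im[0:300,220:420],None,fx=2,fy=2,interpolation=2))
E
```

```text
2.45 [ 0.4885448  -0.29027223  0.28474702] [-1.79939260e+02 -6.40504632e-02  9.00554929e+01]
(array([314.3, 172.9]), array([303, 161,  24,  24, 459], dtype=int32))
0.08 [ 0.4809 -0.2526  0.08  ]
0.09 [ 0.4811 -0.2514  0.09  ]
0.1 [ 0.4813 -0.2502  0.1   ]
0.11 [ 0.4815 -0.249   0.11  ]
tri (array([ 0.48115526, -0.24922964,  0.1117596 ]), np.float64(0.001227264458703474))
```

View pics/w2c.png

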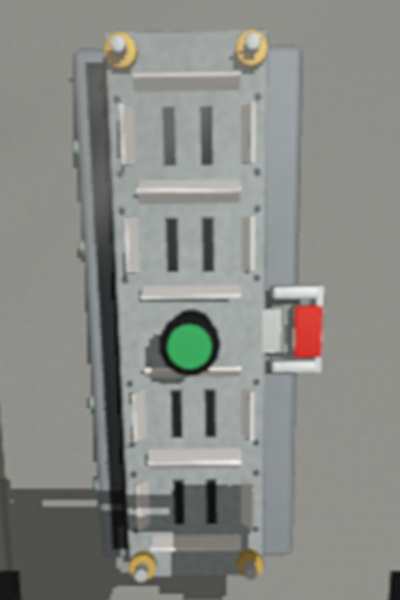

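The crop shows the four nests as pairs of dark slots. In full-picture pixels their middles are about (313.9,68), (315,122.5), (316.8,206.5) and (317.6,251). I'll project these onto the plate and check the 93/43 mm spacings.

```bash
python3 - <<'E'
from h import *
C=cam('wrist'); P=[(313.9,68),(315,122.5),(316.8,206.5),(317.6,251)]
for z in(.04,.045,.05,.055):
    q=np.array([onz(C,p,z) for p in P]); a=np.polyfit(q[:,1],q[:,0],1); m=q.mean(0)
    print(z,q[:,:2].round(4).tolist(),'mean',m.round(4),'yaw',np.degrees(np.arctan(-a[0])).round(2),'span',(q[0,1]-q[3,1]).round(4),(q[1,1]-q[2,1]).round(4))
E
```

```text
0.04 [[0.4804, -0.1543], [0.4812, -0.206], [0.4827, -0.2944], [0.4834, -0.3463]] mean [ 0.4819 -0.2502  0.04  ] yaw 0.93 span 0.192 0.0885
0.045 [[0.4805, -0.155], [0.4813, -0.206], [0.4828, -0.2934], [0.4835, -0.3446]] mean [ 0.482  -0.2497  0.045 ] yaw 0.93 span 0.1896 0.0874
0.05 [[0.4806, -0.1556], [0.4814, -0.206], [0.4829, -0.2923], [0.4836, -0.3429]] mean [ 0.4821 -0.2492  0.05  ] yaw 0.93 span 0.1873 0.0863
0.055 [[0.4807, -0.1563], [0.4815, -0.206], [0.4829, -0.2912], [0.4836, -0.3412]] mean [ 0.4822 -0.2487  0.055 ] yaw 0.93 span 0.1849 0.0852
```

arm_command --series "40 -3 0 0 0;40 -3 0 0 0;40 -3 0 0 0;40 -3 0 0 0;40 -3 0 0 0;40 -3 0 0 0;40 -3 0 0 0;40 -3 0 0 0;40 -3 0 0 0;40 -3 0 0 0;40 -3 0 0 0;40 -3 0 0 0;40 -3 0 0 0;40 -3 0 0 0;0 0 0 0 0;0 0 0 0 0;0 0 0 0 0;0 0 0 0 0"

```text
time_s: 4.0
tool_pos: [0.4471, 0.2671, 0.2852]
tool_rot: [-180.0, 0.1, 89.9]
force: [0.9, -0.3, 0.4]
grip_width: 0.0868
grasp_force: 0.0
```

```bash
python3 - <<'E'
from h import *
o=telemetry.get_obs(); print(o['time_s'],o['tool_pos'],o['tool_rot'])
C=cam('wrist'); im=cams.read_camera('wrist'); cv2.imwrite('pics/w3.png',im)
for k in('red','blue','yellow'):
  for c,s in blobs(im,k,300): print(k,c,s,onz(C,c,.066).round(4))
E
```

```text
4.0 [0.44709085 0.26710677 0.28517333] [-1.79988091e+02  7.71671020e-02  8.98779840e+01]
red [345.2  83.7] [ 312   60   62   49 2123] [0.4693 0.3856 0.066 ]
red [327.3 395.4] [312 380  33  27 669] [0.4529 0.0333 0.066 ]
blue [596.3 108.7] [572 100  50  20 658] [0.7104 0.3627 0.066 ]
blue [340.1 132.4] [ 310  109   60   47 2206] [0.465  0.3416 0.066 ]
blue [533.  144.8] [ 475  128  130   31 1197] [0.6552 0.3293 0.066 ]
yellow [588.3 223.3] [ 552  191   88   76 1409] [0.7263 0.2492 0.066 ]
yellow [335.1 222.1] [ 307  200   55   45 1735] [0.4608 0.2513 0.066 ]
```

View pics/w3.png

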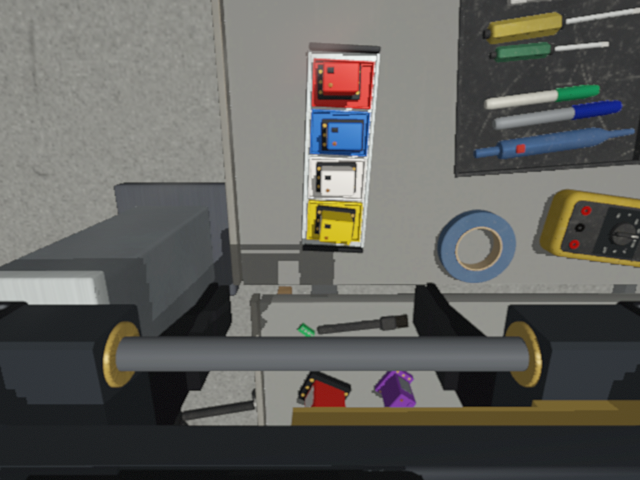

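The picture shows the rack with red at (345,84), blue (343,133), white (337,181) and yellow (335,222). I'll crop closely to locate the cap tops.

```bash
python3 - <<'E'
import cv2
im=cv2.imread('pics/w3.png')
cv2.imwrite('pics/w3c.png',cv2.resize(im[40:260,290:400],None,fx=2.7*1,fy=2.7,interpolation=cv2.INTER_CUBIC))
a=cv2.resize(im[50:155,295:385],None,fx=4.4,fy=4.4,interpolation=2);b=cv2.resize(im[150:255,295:385],None,fx=4.4,fy=4.4,interpolation=2)
cv2.imwrite('pics/w3c.png',cv2.hconcat([a,b])); print(a.shape)
E
```

```text
(462, 396, 3)
```

View pics/w3c.png

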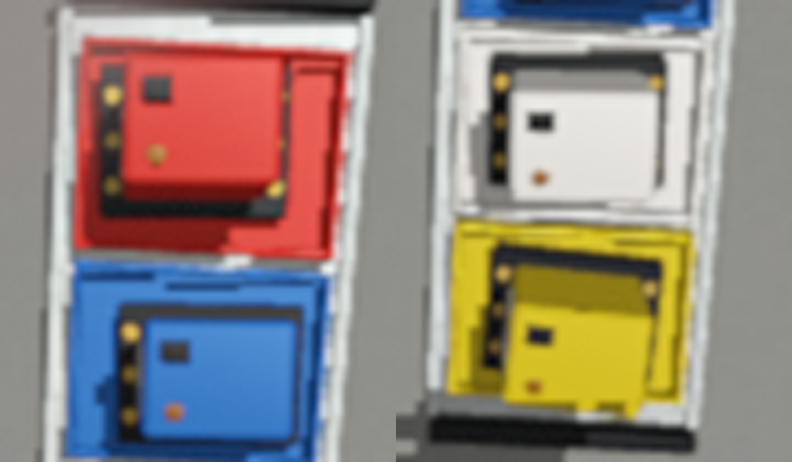

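```bash
python3 - <<'E'
from h import *
C=cam('wrist')
for n,p in dict(red=(341.1,77.3),blue=(345.2,135.9),white=(337.9,183.2),yellow=(336.4,230.7)).items():
    print(n,onz(C,p,.066).round(4))
# sizes: cap width, red
print('red cap w', onz(C,(295+284/4.4,77),.066)-onz(C,(295+122/4.4,77),.066))
c=telemetry.get_obs()
E
```

```text
red [0.4657 0.3911 0.066 ]
blue [0.4703 0.3381 0.066 ]
white [0.4636 0.2919 0.066 ]
yellow [0.4624 0.2418 0.066 ]
red cap w [ 0.0344917  -0.00012501  0.        ]
```

The cap width reads 34.5 mm, which matches the small relay. Next, pick the red one.

arm_command --series "20.7 3.1 27 0 80;20.7 3.2 27 0 80;20.7 3.1 27 0 80;20.7 3.2 27 0 80;20.7 3.1 27 0 80;20.7 3.2 27 0 80;0 0 20 0 80;0 0 20 0 80;0 0 20 0 80;0 0 20 0 80;0 0 10 0 80;0 0 3 0 80;0 0 0 0 80;0 0 0 0 80;0 0 0 0 80"

```text
time_s: 5.3
tool_pos: [0.4666, 0.3933, 0.032]
tool_rot: [179.9, -0.1, 90.0]
force: [0.8, 0.3, -1.0]
grip_width: 0.0598
grasp_force: 0.0
```

```bash
python3 - <<'E'
from h import *
cv2.imwrite('pics/w4.png',cams.read_camera('wrist'))
E
```

```text
(no output)
```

View pics/w4.png

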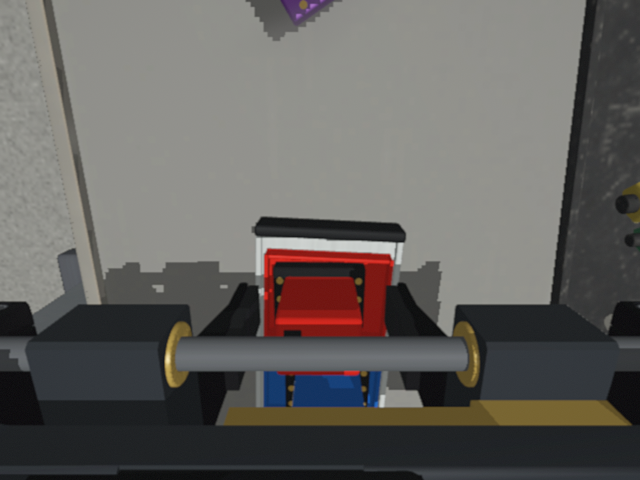

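The picture shows the fingers straddling the red cap, centred near column 318. Close and lift.

arm_command --series "0 0 0 0 255;0 0 0 0 255;0 0 0 0 255;0 0 0 0 255;0 0 0 0 255;0 0 0 0 255;0 0 -10 0 255;0 0 -20 0 255;0 0 -30 0 255;0 0 -35 0 255;0 0 -35 0 255;0 0 0 0 255;0 0 0 0 255;0 0 0 0 255"

```text
time_s: 6.52
tool_pos: [0.4655, 0.3925, 0.1605]
tool_rot: [180.0, 0.0, 90.0]
force: [0.5, 0.7, -1.6]
grip_width: 0.0338
grasp_force: 20.0
```

```bash
python3 - <<'E'
from h import *
for i in range(3):
    o=telemetry.get_obs(); print(o['tool_pos'],o['qpos'])
    C=cam('wrist'); im=cams.read_camera('wrist')
cv2.imwrite('pics/w5.png',im)
E
```

```text
[0.46554766 0.39245475 0.16046704] [  1.63756699  25.1669484  -56.50066757  92.42620602  21.6611418
  74.1971855  -58.37089546]
[0.46521625 0.392073   0.15955734] [  1.62734765  25.21811119 -56.47237293  92.47818051  21.66468631
  74.19189209 -58.37282113]
[0.46504743 0.39193134 0.1590929 ] [  1.62037949  25.25011831 -56.45903054  92.49935172  21.66455256
  74.18970974 -58.37256915]
```

View pics/w5.png

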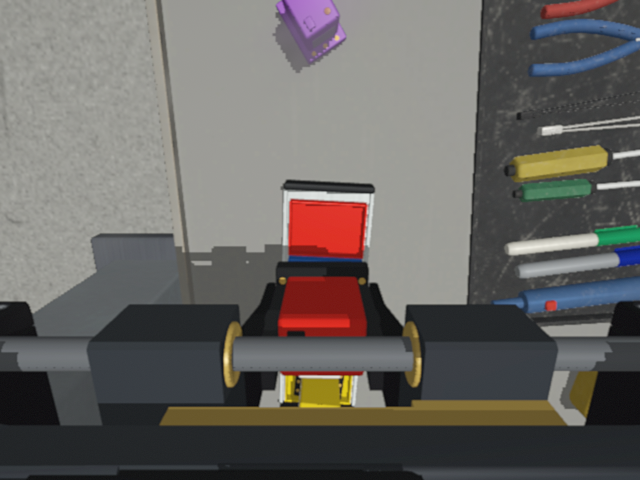

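Red is held: opening 33.8 mm, grip 20 N. Carry it to the left nest.

arm_command --series "-30 0.9 0 0 255;-40 1.2 0 0 255;-40 1.1 0 0 255;-40 1.1 0 0 255;-40 1.1 0 0 255;-40 1.1 0 0 255;-40 1.1 0 0 255;-40 1.1 0 0 255;-40 1.1 0 0 255;-40 1.1 0 0 255;-40 1.1 0 0 255;-40 1.1 0 0 255;-40 1.1 0 0 255;-38 1.1 0 0 255;0 0 20 0 255;0 0 20 0 255;0 0 10 0 255;0 0 0 0 255;0 0 0 0 255;0 0 0 0 255"

```text
time_s: 8.33
tool_pos: [0.4816, -0.1546, 0.1112]
tool_rot: [180.0, 0.0, 90.1]
force: [0.6, -0.2, -0.2]
grip_width: 0.0334
grasp_force: 20.0
```

```bash
python3 - <<'E'
from h import *
for i in range(3):
    C=cam('wrist'); o=telemetry.get_obs(); im=cams.read_camera('wrist')
print(o['tool_pos'],o['tool_rot'],o['qpos'])
g=[b for b in blobs(im,'green',100)]; print([ (b[0],b[1][:5].tolist(),onz(C,b[0],.112).round(4)) for b in g if b[0][0]<450])
cv2.imwrite('pics/w6.png',im)
E
```

```text
[ 0.48182388 -0.15496993  0.1116426 ] [1.79904712e+02 6.09858338e-02 9.00514212e+01] [ 54.6445672    9.23261369 -42.63353234 109.95316081   7.03081454
  63.29456065   9.27383808]
[]
```

View pics/w6.png

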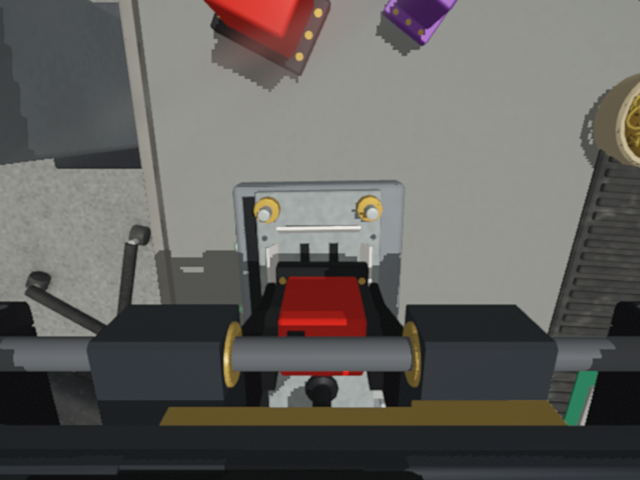

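The picture shows red over the left nest, with the slot middle at column 319 and the relay middle at 322, so I'll shift by -1 mm. Descend and watch the force.

arm_command --series "-1 -1 10 0 255;0 0 10 0 255;0 0 8 0 255;0 0 5 0 255;0 0 4 0 255;0 0 3 0 255;0 0 2 0 255;0 0 0 0 255;0 0 0 0 255;0 0 0 0 255"

```text
time_s: 9.32
tool_pos: [0.4795, -0.1559, 0.0689]
tool_rot: [-179.9, -0.0, 90.0]
force: [-3.2, 1.1, 5.1]
grip_width: 0.034
grasp_force: 20.0
```

Contact at about seated height. Release and lift.

arm_command --series "0 0 0 0 200;0 0 0 0 160;0 0 0 0 120;0 0 0 0 110;0 0 0 0 110;0 0 0 0 110;0 0 -15 0 110;0 0 -25 0 110;0 0 -30 0 110;0 0 -30 0 110;30 0 0 0 80;0 0 0 0 80;0 0 0 0 80"

```text
time_s: 10.4
tool_pos: [0.4804, -0.1247, 0.1689]
tool_rot: [179.9, 0.1, 90.2]
force: [-0.5, -0.3, -0.7]
grip_width: 0.058
grasp_force: 0.0
```

```bash
python3 - <<'E'
from h import *
for i in range(2):
    C=cam('wrist'); o=telemetry.get_obs(); im=cams.read_camera('wrist')
print(o['time_s'],o['tool_pos'])
cv2.imwrite('pics/w7.png',im)
cv2.imwrite('pics/w7c.png',cv2.resize(im[160:460,200:440],None,fx=2,fy=2))
S=cam('scene'); im=cams.read_camera('scene'); cv2.imwrite('pics/s7.png',im)
cv2.imwrite('pics/s7c.png',cv2.hconcat([cv2.resize(cv2.imread('pics/w7.png')[160:460,220:420],None,fx=1.8,fy=1.8),cv2.resize(im[180:315,370:480],None,fx=4,fy=4,interpolation=2)]))
E
```

```text
10.45 [ 0.47981718 -0.12591132  0.16834711]
```

View pics/s7c.png

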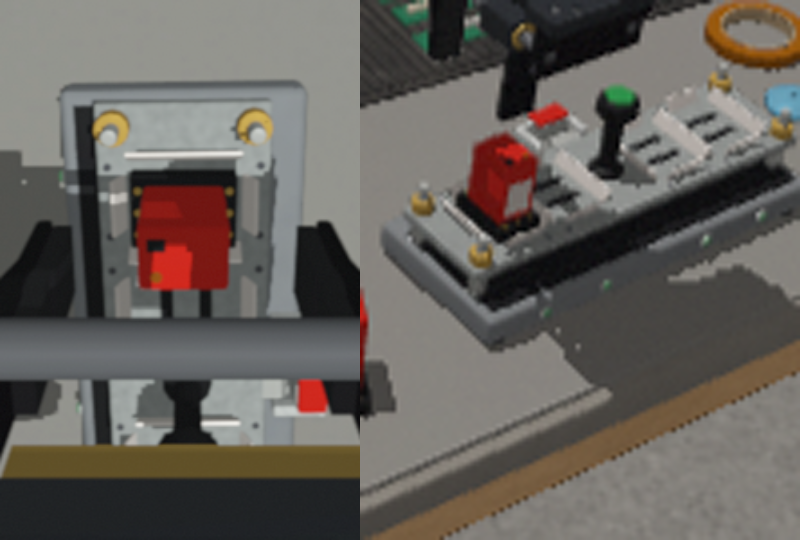

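Red sits upright and flat in the left nest: it is inside the guide strips in both views, with the knob still up. Next, blue.

arm_command --series "30 -0.5 0 0 80;39.5 -0.7 0 0 80;39.5 -0.8 0 0 80;39.5 -0.8 0 0 80;39.5 -0.8 0 0 80;39.5 -0.8 0 0 80;39.5 -0.8 0 0 80;39.5 -0.8 0 0 80;39.5 -0.8 0 0 80;39.5 -0.8 0 0 80;39.5 -0.7 0 0 80;39.5 -0.7 0 0 80;0 0 30 0 80;0 0 30 0 80;0 0 30 0 80;0 0 20 0 80;0 0 15 0 80;0 0 8 0 80;0 0 3.5 0 80;0 0 0 0 80"

```text
time_s: 12.22
tool_pos: [0.4712, 0.3382, 0.0318]
tool_rot: [-180.0, -0.0, 90.0]
force: [0.2, -1.5, 0.1]
grip_width: 0.0594
grasp_force: 0.0
```

arm_command --series "0 0 0 0 80;0 0 0 0 80;0 0 0 0 80"

```text
time_s: 12.47
tool_pos: [0.4717, 0.3388, 0.0332]
tool_rot: [179.9, -0.0, 90.0]
force: [-0.0, 0.5, 0.2]
grip_width: 0.06
grasp_force: 0.0
```

arm_command --series "0 0 0 0 255;0 0 0 0 255;0 0 0 0 255;0 0 0 0 255;0 0 0 0 255;0 0 0 0 255;0 0 -10 0 255;0 0 -20 0 255;0 0 -30 0 255;0 0 -35 0 255;0 0 -35 0 255;0 0 0 0 255;0 0 0 0 255;0 0 0 0 255"

```text
time_s: 13.63
tool_pos: [0.4708, 0.3378, 0.1617]
tool_rot: [-180.0, 0.1, 90.0]
force: [-0.6, 0.4, -1.9]
grip_width: 0.0339
grasp_force: 20.0
```

```bash
cat > pos.py <<'E'
from h import *
p=[]
for i in range(3):
    C=cam('wrist'); p.append(telemetry.get_obs()['tool_pos']); im=cams.read_camera('wrist')
print(telemetry.get_obs()['time_s'],np.round(p,4).tolist())
import sys; k=sys.argv[1]; cv2.imwrite(f'pics/{sys.argv[2]}.png',im)
for c,s in blobs(im,k,100):
    if 230<c[0]<420: print(k,c,s)
E
python3 pos.py blue w8
```

```text
13.7833 [[0.4708, 0.3378, 0.1617], [0.4704, 0.3375, 0.1609], [0.4702, 0.3374, 0.1605]]
blue [317.5 222.4] [ 279  193   79   60 4206]
blue [322.6 305.1] [ 278  273   88   64 4990]
```

arm_command --series "-30 0.8 0 0 255;-40 0.8 0 0 255;-40 0.8 0 0 255;-40 0.8 0 0 255;-40 0.8 0 0 255;-40 0.8 0 0 255;-40 0.8 0 0 255;-40 0.8 0 0 255;-40 0.8 0 0 255;-40 0.8 0 0 255;-40 0.8 0 0 255;-40 0.8 0 0 255;-40 0.7 0 0 255;-34 0.7 0 0 255;0 0 20 0 255;0 0 15 0 255;0 0 10 0 255;0 0 0 0 255;0 0 0 0 255;0 0 0 0 255"

```text
time_s: 15.45
tool_pos: [0.4825, -0.2052, 0.1176]
tool_rot: [180.0, 0.0, 90.1]
force: [-0.3, -0.4, -0.2]
grip_width: 0.0337
grasp_force: 20.0
```

```bash
python3 pos.py blue w9; python3 - <<'E'
from h import *
im=cv2.imread('pics/w5.png')
print([b for b in blobs(im,'red',500)])
E
```

```text
15.6 [[0.4825, -0.2052, 0.1176], [0.4827, -0.2054, 0.1179], [0.4827, -0.2055, 0.118]]
blue [322.6 305.2] [ 278  273   88   64 4959]
[(array([326.6, 228.1]), array([ 289,  200,   78,   58, 4105], dtype=int32)), (array([322.3, 306.9]), array([ 278,  277,   89,   59, 4671], dtype=int32))]
```

arm_command --series "-1 -1 12 0 255;0 0 12 0 255;0 0 10 0 255;0 0 5 0 255;0 0 4 0 255;0 0 3 0 255;0 0 1.5 0 255;0 0 0 0 255;0 0 0 0 255;0 0 0 0 255"

```text
time_s: 16.43
tool_pos: [0.4811, -0.2066, 0.07]
tool_rot: [180.0, 0.0, 90.0]
force: [-3.0, 0.7, 4.6]
grip_width: 0.0338
grasp_force: 20.0
```

arm_command --series "0 -1 0 0 200;0 0 0 0 160;0 0 0 0 120;0 0 0 0 110;0 0 0 0 110;0 0 0 0 110;0 0 -15 0 110;0 0 -25 0 110;0 0 -30 0 110;0 0 -30 0 110;30 0 0 0 80;0 0 0 0 80;0 0 0 0 80"

```text
time_s: 17.52
tool_pos: [0.4802, -0.1752, 0.1698]
tool_rot: [180.0, 0.1, 90.2]
force: [0.4, -0.2, 0.1]
grip_width: 0.0581
grasp_force: 0.0
```

```bash
python3 pos.py blue w10; python3 - <<'E'
from h import *
# cap-height check by scene blobs for seated red/blue
im=cams.read_camera('scene'); S=cam('scene'); cv2.imwrite('pics/s10.png',im)
for k in('red','blue','green'):
  for c,s in blobs(im,k,25):
    if 370<c[0]<480 and c[1]>195: print(k,c,s,onz(S,c,.084).round(4))
E
```

```text
17.6667 [[0.4802, -0.1752, 0.1698], [0.4797, -0.1765, 0.1693], [0.4794, -0.1771, 0.1689]]
blue [325.1 289.1] [ 299  261   52   58 2688]
red [404.2 222.7] [397 213  17  23 223] [ 0.4843 -0.1581  0.084 ]
blue [419.6 216.5] [413 208  16  21 199] [ 0.4849 -0.2085  0.084 ]
green [435.  203.7] [431 202   8   5  27] [ 0.508  -0.2794  0.084 ]
```

Red and blue both appear seated. Next, white.

arm_command --series "30 -1.3 0 0 80;39.9 -1.3 0 0 80;39.9 -1.3 0 0 80;39.9 -1.3 0 0 80;39.9 -1.3 0 0 80;39.9 -1.3 0 0 80;39.9 -1.3 0 0 80;39.9 -1.3 0 0 80;39.9 -1.3 0 0 80;39.9 -1.3 0 0 80;39.9 -1.3 0 0 80;39.9 -1.4 0 0 80;0 0 30 0 80;0 0 30 0 80;0 0 30 0 80;0 0 20 0 80;0 0 15 0 80;0 0 8 0 80;0 0 5 0 80;0 0 0 0 80"

```text
time_s: 19.38
tool_pos: [0.4643, 0.292, 0.0311]
tool_rot: [-180.0, 0.0, 90.0]
force: [-0.4, -0.4, -0.1]
grip_width: 0.0596
grasp_force: 0.0
```

arm_command --series "0 0 0 0 80;0 0 0 0 80;0 0 0 0 80;0 0 0 0 255;0 0 0 0 255;0 0 0 0 255;0 0 0 0 255;0 0 0 0 255;0 0 0 0 255;0 0 -10 0 255;0 0 -20 0 255;0 0 -30 0 255;0 0 -35 0 255;0 0 -35 0 255;0 0 0 0 255;0 0 0 0 255;0 0 0 0 255"

```text
time_s: 20.8
tool_pos: [0.464, 0.2917, 0.1612]
tool_rot: [-180.0, 0.1, 90.0]
force: [0.4, 0.5, -1.3]
grip_width: 0.0335
grasp_force: 20.0
```

```bash
python3 pos.py red w11; python3 - <<'E'
from h import *
im=cv2.imread('pics/w11.png'); h=cv2.cvtColor(im,cv2.COLOR_BGR2HSV)
m=cv2.inRange(h[250:345,270:375],(0,0,140),(180,50,255)); n,l,s,c=cv2.connectedComponentsWithStats(m); print(s[s[:,4]>100]+[270,250,0,0,0])
E
```

```text
20.95 [[0.464, 0.2917, 0.1612], [0.4636, 0.2914, 0.1605], [0.4634, 0.2914, 0.1601]]
red [331.2 102.5] [ 288   68   86   68 5014]
[[ 270  250  105   95 8506]
 [ 326  250   35    7  160]
 [ 368  250    7   32  189]
 [ 289  275   40    8  300]
 [ 279  315   69   12  817]]
```

arm_command --series "-30 1.2 0 0 255;-39.5 1.2 0 0 255;-39.5 1.2 0 0 255;-39.5 1.2 0 0 255;-39.5 1.2 0 0 255;-39.5 1.2 0 0 255;-39.5 1.2 0 0 255;-39.5 1.2 0 0 255;-39.5 1.2 0 0 255;-39.5 1.2 0 0 255;-39.5 1.2 0 0 255;-39.5 1.2 0 0 255;-39.5 1.2 0 0 255;-39.5 1.2 0 0 255;-39.5 1.2 0 0 255;0 0 0 0 255;0 0 20 0 255;0 0 15 0 255;0 0 0 0 255;0 0 0 0 255"

```text
time_s: 22.62
tool_pos: [0.4813, -0.2898, 0.1251]
tool_rot: [-179.9, -0.1, 90.0]
force: [0.2, 0.4, -0.9]
grip_width: 0.0339
grasp_force: 20.0
```

```bash
python3 pos.py green w12
```

```text
22.7667 [[0.4813, -0.2898, 0.1251], [0.4821, -0.2902, 0.1262], [0.4826, -0.2904, 0.127]]
green [319.7 213.1] [ 299  193   43   41 1371]
```

```bash
python3 - <<'E'
from h import *
o=telemetry.get_obs(); C=cam('wrist'); p=onz(C,(319.7,213.1),.112-.0015+.0015); print(p-o['tool_pos'],p, o['tool_rot'])
E
```

```text
[-0.00118621  0.04132576 -0.01534771] [ 0.48167887 -0.24933041  0.112     ] [1.79945978e+02 4.13751305e-02 9.00360479e+01]
```

arm_command --series "-1.7 -1.3 15 0 255;0 0 15 0 255;0 0 12 0 255;0 0 6 0 255;0 0 4 0 255;0 0 3 0 255;0 0 2 0 255;0 0 0 0 255;0 0 0 0 255;0 0 0 0 255"

```text
time_s: 23.6
tool_pos: [0.4813, -0.2924, 0.0703]
tool_rot: [180.0, 0.0, 90.0]
force: [-1.6, 1.2, 3.7]
grip_width: 0.0337
grasp_force: 20.0
```

arm_command --series "0 -0.5 0 0 200;0 0 0 0 160;0 0 0 0 120;0 0 0 0 110;0 0 0 0 110;0 0 0 0 110;0 0 -15 0 110;0 0 -25 0 110;0 0 -30 0 110;0 0 -30 0 110;30 0 0 0 80;0 0 0 0 80;0 0 0 0 80"

```text
time_s: 24.68
tool_pos: [0.4808, -0.2609, 0.1699]
tool_rot: [180.0, 0.1, 90.2]
force: [0.3, -0.1, 0.0]
grip_width: 0.0579
grasp_force: 0.0
```

```bash
python3 pos.py green w13; python3 - <<'E'
from h import *
im=cams.read_camera('scene'); S=cam('scene'); cv2.imwrite('pics/s13.png',im)
cv2.imwrite('pics/s13c.png',cv2.hconcat([cv2.resize(cv2.imread('pics/w13.png')[100:400,220:420],None,fx=1.8,fy=1.8),cv2.resize(im[170:305,380:490],None,fx=4,fy=4,interpolation=2)]))
for k in('red','blue','green'):
  for c,s in blobs(im,k,25):
    if 370<c[0]<480 and c[1]>195: print(k,c,s,onz(S,c,.084).round(4))
E
```

```text
24.8333 [[0.4808, -0.2609, 0.1699], [0.4802, -0.2622, 0.1693], [0.4799, -0.2629, 0.1689]]
green [324.7 242.2] [308 226  34  33 858]
red [404.2 222.7] [397 213  17  23 225] [ 0.4843 -0.1581  0.084 ]
blue [419.6 216.4] [413 207  16  22 209] [ 0.4853 -0.2088  0.084 ]
green [434.7 203.9] [431 202   8   5  32] [ 0.5077 -0.2781  0.084 ]
```

View pics/s13c.png

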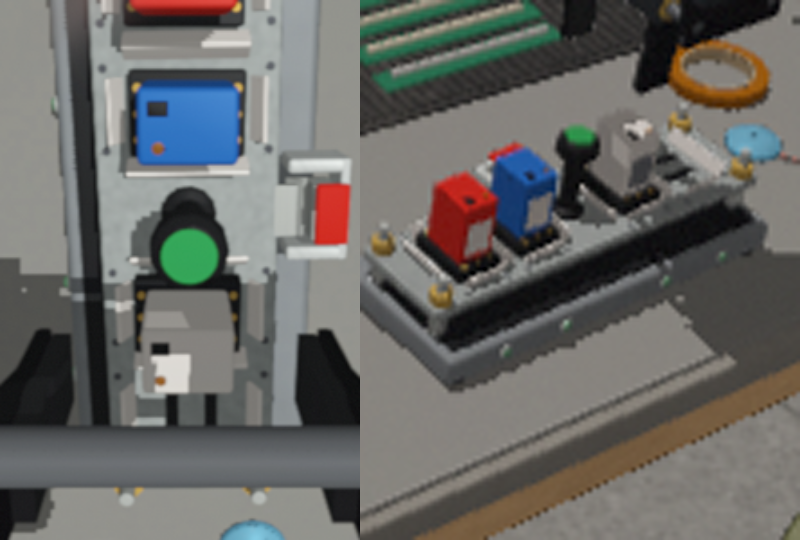

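Red, blue and white sit flat inside the guide strips and the knob is up. Now yellow.

arm_command --series "30 -1.3 0 0 80;39.6 -1.3 0 0 80;39.6 -1.3 0 0 80;39.6 -1.3 0 0 80;39.6 -1.3 0 0 80;39.6 -1.3 0 0 80;39.6 -1.3 0 0 80;39.6 -1.3 0 0 80;39.6 -1.3 0 0 80;39.6 -1.3 0 0 80;39.6 -1.3 0 0 80;39.6 -1.5 0 0 80;39.6 -1.5 0 0 80;0 0 30 0 80;0 0 30 0 80;0 0 30 0 80;0 0 20 0 80;0 0 15 0 80;0 0 8 0 80;0 0 5 0 80"

```text
time_s: 26.55
tool_pos: [0.463, 0.2424, 0.0306]
tool_rot: [-179.9, 0.0, 90.0]
force: [-0.5, -0.1, -0.7]
grip_width: 0.0596
grasp_force: 0.0
```

arm_command --series "0 0 0 0 80;0 0 0 0 80;0 0 0 0 80;0 0 0 0 80;0 0 0 0 255;0 0 0 0 255;0 0 0 0 255;0 0 0 0 255;0 0 0 0 255;0 0 0 0 255;0 0 -10 0 255;0 0 -20 0 255;0 0 -30 0 255;0 0 -35 0 255;0 0 -35 0 255;0 0 0 0 255;0 0 0 0 255;0 0 0 0 255"

```text
time_s: 28.05
tool_pos: [0.4629, 0.2422, 0.1613]
tool_rot: [-180.0, 0.1, 90.0]
force: [-0.2, -0.5, -1.9]
grip_width: 0.035
grasp_force: 19.6
```

```bash
python3 pos.py yellow w14
```

```text
28.2 [[0.4629, 0.2422, 0.1613], [0.4625, 0.2421, 0.1606], [0.4623, 0.242, 0.1602]]
yellow [321.3 226.7] [ 283  199   78   59 3938]
yellow [321.6 322.1] [ 280  305   86   31 1853]
yellow [330.8 373.7] [281 371  79   8 295]
```

arm_command --series "-30 1.2 0 0 255;-39.6 1.2 0 0 255;-39.6 1.2 0 0 255;-39.6 1.2 0 0 255;-39.6 1.2 0 0 255;-39.6 1.2 0 0 255;-39.6 1.2 0 0 255;-39.6 1.2 0 0 255;-39.6 1.2 0 0 255;-39.6 1.2 0 0 255;-39.6 1.2 0 0 255;-39.6 1.2 0 0 255;-39.6 1.2 0 0 255;-39.6 1.2 0 0 255;-39.6 1.2 0 0 255;0 0 0 0 255;0 0 20 0 255;0 0 15 0 255;0 0 0 0 255;0 0 0 0 255"

```text
time_s: 29.87
tool_pos: [0.4803, -0.3406, 0.125]
tool_rot: [-179.9, -0.2, 90.0]
force: [0.9, 0.3, -0.4]
grip_width: 0.0354
grasp_force: 19.6
```

```bash
python3 pos.py green w15; python3 - <<'E'
from h import *
o=telemetry.get_obs(); C=cam('wrist'); im=cv2.imread('pics/w15.png')
g=[b for b in blobs(im,'green',300) if 290<b[0][0]<350]
for b in g: p=onz(C,b[0],.112); print(p-o['tool_pos'])
h=cv2.cvtColor(im,cv2.COLOR_BGR2HSV); m=cv2.inRange(h[250:345,265:385],(18,120,40),(34,255,255)); n,l,s,c=cv2.connectedComponentsWithStats(m); print(s[s[:,4]>100]+[265,250,0,0,0])
l0=np.argmax(l==np.argmax(s[1:,4])+1,axis=1); 
for r in(35,45,55,65):
    x=np.flatnonzero(m[r]); print(r+250,x.min()+265,x.max()+265)
t=[int(np.flatnonzero(m[:,c]).min()+250) if m[:,c].any() else None for c in range(25,90,10)]; print('top rows',t)
E
```

```text
30.0167 [[0.4803, -0.3406, 0.125], [0.4811, -0.341, 0.1262], [0.4815, -0.3414, 0.1269]]
green [322.4  99.3] [ 300   75   46   49 1766]
[ 0.00012208  0.09299505 -0.01537465]
[[ 265  250  120   95 6594]
 [ 278  275   91   62 4806]]
285 287 365
295 285 360
305 283 363
315 281 365
top rows [276, 275, 276, 277, 278, 279, 279]
```

arm_command --series "0 0 15 -0.05 255;0 0 15 0 255;0 0 12 0 255;0 0 6 0 255;0 0 4 0 255;0 0 3 0 255;0 0 2 0 255;0 0 0 0 255;0 0 0 0 255;0 0 0 0 255"

```text
time_s: 30.85
tool_pos: [0.4815, -0.3415, 0.0702]
tool_rot: [180.0, 0.0, 92.9]
force: [-0.9, 1.9, 2.9]
grip_width: 0.0349
grasp_force: 19.6
```

arm_command --series "0 0 0 0 200;0 0 0 0 160;0 0 0 0 120;0 0 0 0 110;0 0 0 0 110;0 0 0 0 110;0 0 -15 0 110;0 0 -25 0 110;0 0 -30 0 110;0 0 -30 0 110;0 0 0 0.05 110;0 0 0 0 110;0 0 0 0 110;0 0 0 0 110"

```text
time_s: 32.02
tool_pos: [0.4805, -0.3415, 0.1689]
tool_rot: [-179.9, -0.0, 90.1]
force: [-1.2, -0.3, 0.3]
grip_width: 0.0492
grasp_force: 0.0
```

```bash
python3 pos.py green w16; python3 - <<'E'
from h import *
im=cams.read_camera('scene'); cv2.imwrite('pics/s16.png',im)
cv2.imwrite('pics/s16c.png',cv2.hconcat([cv2.resize(cv2.imread('pics/w16.png')[60:460,200:440],None,fx=1.5,fy=1.5)[:600],cv2.resize(im[165:285,385:485],None,fx=4.2,fy=5,interpolation=2)]))
o=telemetry.get_obs(); C=cam('wrist'); g=[b for b in blobs(cv2.imread('pics/w16.png'),'green',300) if 290<b[0][0]<350]
for b in g: print(onz(C,b[0],.112)-o['tool_pos'])
E
```

```text
32.1667 [[0.4805, -0.3415, 0.1689], [0.4804, -0.3414, 0.1687], [0.4805, -0.3413, 0.1685]]
green [324.3 104.1] [ 306   85   38   39 1166]
[ 0.00117205  0.09306848 -0.05671831]
```

View pics/s16c.png

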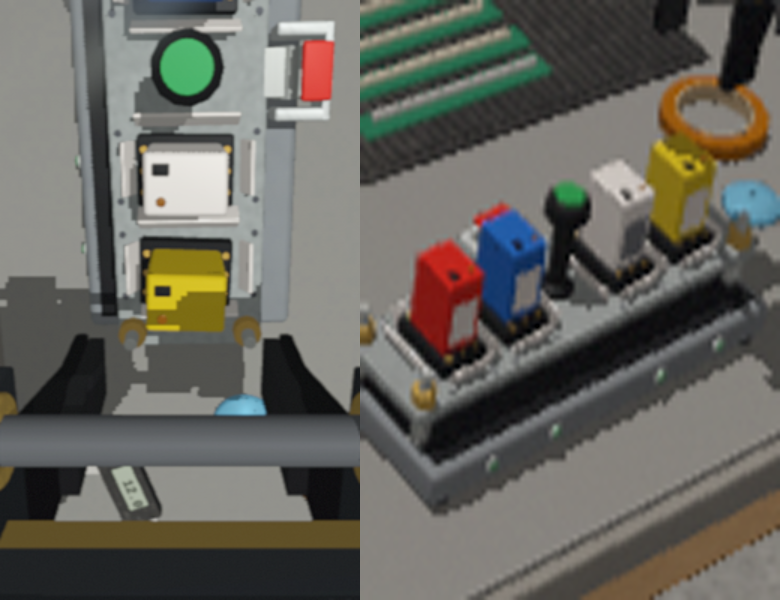

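All four sit flat and upright in order: red, blue, white, yellow. Close the gripper, go over the knob and press it.

arm_command --series "15 0.5 0 0 255;26 0 0 0 255;26 0 0 0 255;26 0 0 0 255;0 0 0 0 255;0 0 20 0 255;0 0 15 0 255;0 0 8 0 255;0 0 5 0 255;0 0 2 0 255;0 0 2 0 255;0 0 2 0 255;0 0 2 0 255;0 0 2 0 255;0 0 2 0 255;0 0 2 0 255;0 0 0 0 255;0 0 0 0 255"

```text
time_s: 33.72
tool_pos: [0.4822, -0.2489, 0.1087]
tool_rot: [180.0, 0.1, 90.0]
force: [-1.7, 1.5, 6.9]
grip_width: 0.0006
grasp_force: 3.7
```

arm_command --series "0 0 1.5 0 255;0 0 1.5 0 255;0 0 1.5 0 255;0 0 1.5 0 255;0 0 1.5 0 255;0 0 1.5 0 255;0 0 1 0 255;0 0 0 0 255;0 0 0 0 255;0 0 0 0 255"

```text
time_s: 34.55
tool_pos: [0.4823, -0.2489, 0.0993]
tool_rot: [180.0, 0.1, 90.0]
force: [-3.4, 1.3, 10.7]
grip_width: 0.0005
grasp_force: 5.7
```

arm_command --series "0 0 0.5 0 255;0 0 0.5 0 255;0 0 0.5 0 255;0 0 0.5 0 255;0 0 0.5 0 255;0 0 0 0 255;0 0 0 0 255;0 0 0 0 255"

```text
time_s: 35.22
tool_pos: [0.4823, -0.249, 0.0983]
tool_rot: [-180.0, 0.1, 90.0]
force: [-7.7, 3.3, 22.7]
grip_width: 0.0005
grasp_force: 11.0
```

Force has risen past the spring's 12 N, so it is at the stop. Back off and see if the catch holds.

arm_command --series "0 0 -4 0 255;0 0 -3 0 255;0 0 0 0 255;0 0 0 0 255"

```text
time_s: 35.55
tool_pos: [0.4816, -0.2488, 0.1019]
tool_rot: [180.0, 0.0, 90.0]
force: [0.0, -0.9, -0.7]
grip_width: 0.0001
grasp_force: 0.0
```

arm_command --series "0 0 -15 0 255;0 0 -25 0 255;0 0 -30 0 255;0 0 -30 0 255;-30 0 0 0 255;-30 0 0 0 255;-30 0 0 0 255;0 0 0 0 255;0 0 0 0 255;0 0 0 0 255"

```text
time_s: 36.38
tool_pos: [0.4816, -0.3377, 0.2012]
tool_rot: [-180.0, -0.1, 90.0]
force: [0.0, 0.2, 0.3]
grip_width: 0.0004
grasp_force: 0.0
```

```bash
python3 pos.py green w17; python3 - <<'E'
from h import *
im=cams.read_camera('scene'); cv2.imwrite('pics/s17.png',im); a=cv2.imread('pics/s16.png')
cv2.imwrite('pics/s17c.png',cv2.hconcat([cv2.resize(x[165:285,385:485],None,fx=4,fy=5,interpolation=2) for x in(a,im)]))
for x in(a,im):
  for k in('red','blue','green','yellow'):
    for c,s in blobs(x,k,20):
      if 380<c[0]<470 and 190<c[1]<250: print(k,c,s[4])
W=cam('wrist'); g=[b for b in blobs(cv2.imread('pics/w17.png'),'green',200) if 290<b[0][0]<350]; g2=[b for b in blobs(im,'green',20) if 430<b[0][0]<440 and b[0][1]>195]
print('knob',two(W,g[0][0],cam('scene'),g2[0][0]))
E
```

```text
36.5333 [[0.4816, -0.3377, 0.2012], [0.4819, -0.3371, 0.2015], [0.482, -0.3369, 0.2018]]
green [321.7 114.8] [306  99  32  33 804]
red [404.2 222.7] 224
blue [419.6 216.4] 211
green [434.7 203.9] 32
yellow [458.2 201.3] 130
red [416.5 208.2] 33
red [403.5 227.2] 225
blue [418.8 220.4] 213
green [433.7 207.9] 32
yellow [457.8 204.1] 149
knob (array([ 0.48140622, -0.24905166,  0.09890752]), np.float64(0.0007107176825689734))
```

View pics/s17c.png

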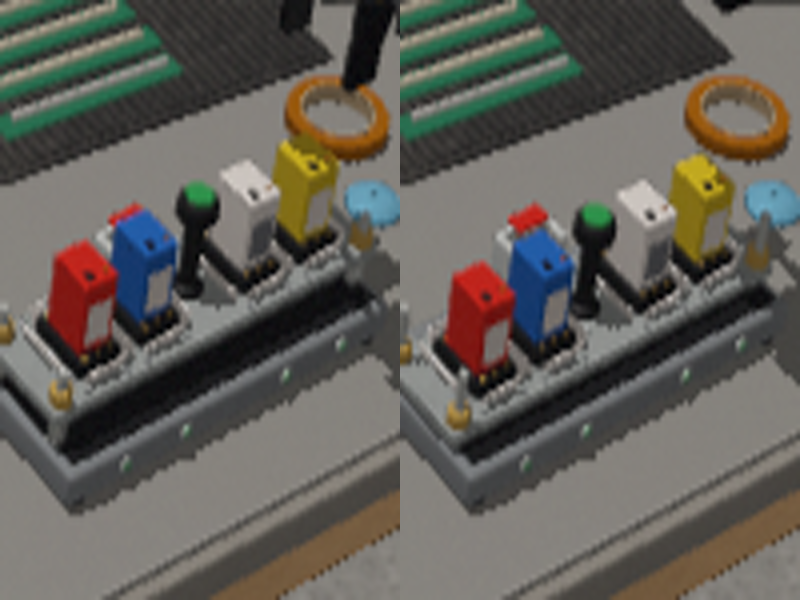

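The plate stays down by itself: the knob top went from 0.112 to 0.099 m, about 13 mm, and the relays are still upright and in order. The gripper is clear, so I'm handing in.

```bash
python3 -c "
from cell import env; print(env.sign_off())"
```

```text
the job is handed in; nothing more can be done
None
```

I've handed the job in: red, blue, white and yellow sit flat in the nests in tray order, the catch holds the plate about 13 mm down, and the gripper is clear; sign-off gave no pass or fail.

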